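# Drop the lemon into the scraps caddy by its lid lever and let the lid down softly

### The job

The spoiled lemon lies waiting on the chute of the scraps caddy, held back by the shut lid. Press the caddy's lever right down with a fingertip and keep it down until the lemon has rolled into the bin, then ease the lever back up slowly so that the lid shuts fully without slamming. Work the lid by the lever alone, do not touch the lemon or the lid, and leave the other things on the worktop where they stand.

Things in the scene. Friction and masses are not known exactly. Their poses are not given: they have to be found in the camera images.
- caddy: scraps caddy fixed to the worktop: open steel bin 170 mm deep (x), 150 wide (y), rim 165 mm high, walls 4 mm. Origin: centre of its underside; x points to its hinged back (away from the robot at yaw 0), y to its left, z up. On its left side (+y) a steel chute 88 mm wide (centred at x = -0.040) slopes 22 degrees down from 202 mm height into the bin's mouth.
- lid_front (a point): middle of the top front edge of the black lid pan, 172 x 150 mm and 48 mm tall, that covers the bin's mouth and whose left wall holds back what lies on the chute; hinged along the bin's back rim. This point is in the caddy frame (-0.085, 0, 0.213) when shut; the hinge axis passes through (0.085, 0, 0.165) along y, and the edge rises up and back as the lid opens.
- caddy_lid (a joint): opening angle of the lid in rad: 0 shut, about 0.85 with the lever fully down. Nothing slows the lid but slight friction: it falls shut as fast as the lever is let up.
- lever_pin (a point): pivot pin of the steel lever along the caddy's right side, at caddy frame (0, -0.085, 0.115), axis along y. The lever reaches 178 mm forward of the pin to a thumb plate in front of the caddy's right front corner; its short rear end lifts the lid through a rod.
- lever_pad (a point): centre of the upper face of the lever's black thumb plate, 34 x 38 mm; 160 mm forward of the lever's pin (75 mm in front of the bin's front wall) and 124 mm above the worktop with the lid shut. It sinks 35 mm over the full stroke, along an arc of 160 mm radius (moving about 2 mm towards the bin), under about 3 to 5 N at first, falling to about 1 N when fully down.
- caddy_lever (a joint): lever angle in rad: 0 up (lid shut), 0.22 fully pressed, against a solid stop. The lid opens about 4 rad per rad of lever. The lid's weight returns the lever to 0.
- lemon_mid (a point): centre of the loose yellow lemon, 71 x 53 x 51 mm, lying on the chute against the lid's left wall, long axis along the caddy's x; it rolls into the bin by itself once the lid is well open.
- lime: loose green lime, 52 x 45 x 45 mm, on the chopping board left of the caddy; origin at its underside. Leave alone.
- tumbler: drinking glass, 81 mm wide, 93 tall, right of the caddy; origin centre of its underside. Leave alone.
- espresso_cup: small green and white cup, 64 x 89 x 48 mm, on the worktop left of the lever and in front of the caddy; origin at its underside. Leave alone.
- pepper_mill: wooden pepper mill, 58 mm wide, 170 tall, right of and behind the caddy's lever; origin centre of its underside. Leave alone.
- shaker: glass shaker with steel cap, 43 mm square, 91 tall, right of the caddy; origin centre of its underside. Leave alone.
- tea_box: red tea box, 66 x 118 x 116 mm, left of and behind the caddy; origin centre of its underside. Leave alone.
- garlic: garlic bulb, 56 mm, on the chopping board; origin at its underside. Leave alone.
- peeler: black peeler, 170 x 25 x 18 mm, on the chopping board; origin at its underside. Leave alone.
Not all that is in view belongs to the job. What is shaped like the part that bears lemon_mid but orange, pink or turquoise is not meant.

How it is judged (in metres and radians):
On the way:
1. the lid is raised well open by the lever, and the lemon has rolled down into the bin (value of joint caddy_lid above 0.65 rad and contact force between caddy_lever and the fingers above 0.3 N and z of lemon_mid in the frame of caddy between 0 and 0.12 m and y of lemon_mid in the frame of caddy between -0.072 and 0.072 m and x of lemon_mid in the frame of caddy between -0.082 and 0.082 m), for 0.2 s.
At the end, for the whole second after the job is handed in: the lemon lies inside the bin below its rim and the lid is fully shut (within 0.04 rad) with the lever back up (within 0.015 rad) (value of joint caddy_lid below 0.04 rad and value of joint caddy_lever below 0.015 rad and z of lemon_mid in the frame of caddy between 0 and 0.12 m and y of lemon_mid in the frame of caddy between -0.072 and 0.072 m and x of lemon_mid in the frame of caddy between -0.082 and 0.082 m); the robot touches nothing.
It fails at once if the lid slams: it falls faster than 1.8 rad/s in its last 0.4 rad (value of joint caddy_lid below 0.4 rad and velocity of joint caddy_lid below -1.8 rad/s).
It fails at once if the robot touches, lifts or carries the lemon (contact force between lemon and the fingers above 0.5 N or contact force between lemon and the arm above 0.5 N).
It fails at once if the robot opens or pushes the lid itself instead of the lever (contact force between caddy_lid and the fingers above 1 N or contact force between caddy_lid and the arm above 1 N).
It fails at once if another thing on the worktop is moved by more than 20 mm (distance of any of lime, tumbler, espresso_cup, pepper_mill, shaker, tea_box, garlic, peeler from where it was at the start of the episode above 0.02 m).
It also fails if it takes over 35 s, if anything falls off the work surface, if the arm or the gripper's body presses on something with over 40 N, if the wrist force passes 120 N, or if a joint passes its speed limit or range.

### The arm

A 6-joint arm with a two-finger parallel gripper is mounted at the origin on a cart in front of the work surface, level with it; the furniture and walls round the work are solid. World frame = base frame: x ahead of the robot, y to its left, z up, the work surface at z = 0. Lengths are in mm, angles in rad, forces in N, time in s.
With the tool pointing down it reaches from about 350 to 925 mm from the base axis. Payload 6.4 kg.
Tool frame: the origin (TCP) lies at the very end of the fingers, on their centre line; the grasp point (between the pads) lies 19 mm behind it; z points along the fingers, y is the line along which they close (so a half turn about z gives the same grasp; the last joint's range is limited). The gripper opens to 85 mm and grips with 20 to 120 N. Pads are 22 mm wide; open, the fingers measure 114 mm over their backs; the gripper's body (76 mm by 85 mm) begins 54 mm behind the grasp point. The pads swing forward as they close: fully open they stand 13 mm farther back than shut.
Start: joints at [1.048, 0.245, 1.558, -0, 1.339, -0.174], TCP at [222.148, 610.872, 231.29] pointing down, gripper open.
Joint ranges: [-3.13, 3.13], [-1.02, 2.26], [0.13, 2.54], [-0.95, 4.09], [0.21, 2.88], [-2.74, 2.74]. Speed limits (rad/s): [2.57, 2.57, 3.14, 3.14, 3.14, 3.14].

### API

Orientations are given as a unit quaternion [w, x, y, z].
In Python, from workcell import state, capture, camera_info, sign_off gives the robot as it stands.
- The arm moves only by the shell command python3 -m handwheel 'ROWS'. ROWS is JSON, one flat list of numbers, 7 for each row, row after row: the turn, a rotation vector about the tool's x, y, z in rad, then the shift along the tool's x, y, z in cm, then the opening, from 0 (shut) to 1 (fully open). In form: [wx, wy, wz, tx, ty, tz, fingers, wx, wy, wz, tx, ty, tz, fingers, ...]. A call has 1 to 8 rows; each row is the pose to reach, as a shift and turn from the pose commanded when the call began, along the tool's axes at that moment; what a row does not reach only later rows make up. A row lasts 1/12 s, in which the tool goes at most 41.7 mm and 7.16 degrees, less where a joint would pass 70% of its speed; a pose out of reach is approached as far as the arm can. A call with a gripper value outside its range is refused whole. The fingers move at their own pace and stop on an object; the grip force is fixed at half the most. Time passes only in rows, so rows that repeat a pose let the fingers close. It gives the time, the measured TCP pose, the force, the opening and the grip force at its end, in the units of the state.
- state(): the state, without advancing time (a new reading comes with each control period).
- capture(name): name is "scene" or "top"; returns (picture, depth): 420x560x3 uint8, red, green, blue; 420x560 float32, mm along the optical axis (not along the pixel's ray), 0 where there is no reading.
- camera_info(name): a dict with "fx", "fy", "cx", "cy" (pixels), "pose" (4x4, takes a point from camera to world coordinates). Camera axes: x right, y down, z forward; pixel columns grow to the right and rows downward; lengths in mm; the calibration is good to about 2 mm. A picture is of the moment at which its call begins. camera_info takes no time and is no camera call.
- sign_off(): hands the job in; it is judged then, once.
The state is a dict: "time_s": time; "qpos": joint angles; "joint_vel": joint speeds; "effort": joint torques, N m; "tcp_pos": TCP position; "orientation": TCP orientation; "force": force on the tool from outside, world axes, zero at the start; "wrist_torque": the same for the moment, N m; "grip_width": opening from 0.0 (shut) to 1.0 (fully open); "finger_force": force on a finger pad.
Only numpy, scipy, OpenCV 4.12 (cv2) and the standard library are available. Lean on these libraries where they do the work, as an engineer would, in place of code of your own. Each camera call takes 0.05 s, during which the arm holds its last target. There are 200 camera calls.

## Working session

There is one attempt and no reset: what is moved stays moved. The work goes in short steps, Python scripts to look and compute and a shell command to move; the robot and the scene stay as the last step left them, time stands still between calls to the robot, and variables do not carry over. Pictures are saved under pics/ and viewed, at most 10 in all, crops included, and the job is handed in when it is done.

```bash
mkdir -p pics
python3 - <<'E'
from workcell import *
import cv2,numpy as np
for n in("scene","top"):
    p,d=capture(n);np.savez(f"pics/{n}0.npz",p=p,d=d);cv2.imwrite(f"pics/{n}0.png",p[:,:,::-1]);i=camera_info(n);print(n,i["fx"],i["cx"],i["cy"],np.round(i["pose"],3).tolist())
s=state();print(s)
E
```

```text
scene 498.782560967639 278.2804922947586 206.84370933515024 [[0.973, -0.177, 0.149, 340.565], [-0.231, -0.701, 0.674, -1103.859], [-0.015, -0.69, -0.723, 1366.29], [0.0, 0.0, 0.0, 1.0]]
top 469.97920385208346 286.30435210040497 206.48209653895168 [[0.026, -0.978, 0.205, 318.483], [-1.0, -0.026, 0.001, 37.626], [0.005, -0.205, -0.979, 1443.026], [0.0, 0.0, 0.0, 1.0]]
{'time_s': 0.1, 'qpos': array([ 1.04791053e+00,  2.45734413e-01,  1.55891276e+00, -2.76317390e-06,
        1.33868520e+00, -1.74108357e-01]), 'joint_vel': array([ 4.71963527e-05, -6.68621824e-04, -2.71741987e-03,  3.88353536e-05,
        8.46793499e-04, -4.38853825e-04]), 'effort': array([-3.06982838e-04, -4.30673075e+01, -3.27127826e+01, -1.93905671e-04,
        2.82945766e-03,  1.16388631e-05]), 'tcp_pos': array([221.88084857, 610.41960682, 230.28569053]), 'orientation': array([-2.95781704e-04,  1.73505781e-01,  9.84832467e-01, -8.18030470e-04]), 'force': array([ 0.37571521, -0.54552194, -0.17314823]), 'wrist_torque': array([ 0.0265177 , -0.05579215, -0.04414001]), 'finger_force': 0.0, 'grip_width': 0.9944770722875865}
```

View pics/scene0.png

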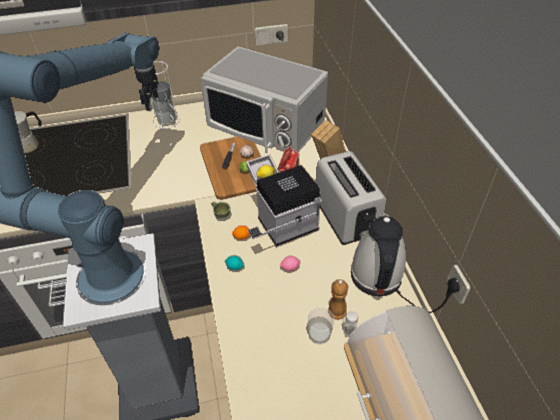

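View pics/top0.png

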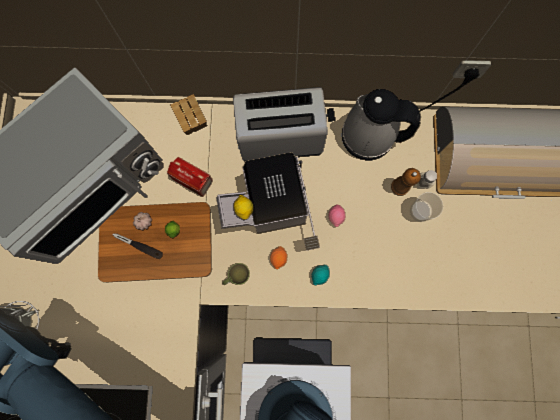

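The scene view shows the caddy at about (290,205), with the yellow lemon on its chute at (266,172). The top view shows the lid at (275,190), the lemon at (243,208) and what looks like the lever plate at (311,243). The lemon-shaped things are yellow (243,208), orange (279,257), pink (337,215) and turquoise (320,274). The yellow one on the chute is meant. I'll enlarge both views to confirm it and the lever.

Run:
```python
import cv2,numpy as np
a=cv2.imread("pics/scene0.png")[140:280,200:340];b=cv2.imread("pics/top0.png")[145:285,210:350]
cv2.imwrite("pics/c0.png",np.hstack([cv2.resize(x,(400,400),interpolation=cv2.INTER_CUBIC) for x in(a,b)]))
```

```text
(no output)
```

View pics/c0.png

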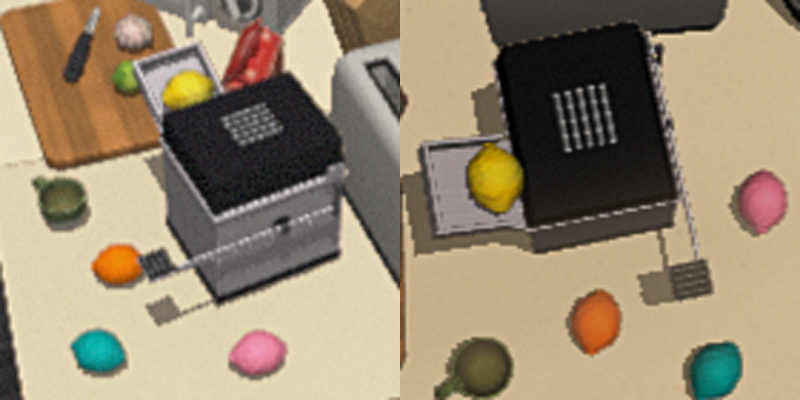

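The crop confirms that the yellow lemon sits on the chute against the lid. The lever plate is at scene (255,232) and top (311.5,242.5), and its shadow lies beside it. Next I triangulate the plate and find the caddy yaw.

```bash
cat > h.py <<'E'
from workcell import *
import numpy as np,cv2
from scipy.spatial.transform import Rotation as R
def ray(n,u,v):
    i=camera_info(n);T=np.array(i["pose"]);d=T[:3,:3]@[(u-i["cx"])/i["fx"],(v-i["cy"])/i["fy"],1];return T[:3,3],d
def onz(n,u,v,z):
    o,d=ray(n,u,v);return o+d*(z-o[2])/d[2]
def tri(a,b):
    A=[];y=[]
    for o,d in(a,b):
        d=d/np.linalg.norm(d);P=np.eye(3)-np.outer(d,d);A.append(P);y.append(P@o)
    return np.linalg.lstsq(np.vstack(A),np.hstack(y),rcond=None)[0]
def rot():
    q=state()["orientation"];return R.from_quat([*q[1:],q[0]])
E
python3 - <<'E'
from h import *
print("tri",tri(ray("scene",255,232.4),ray("top",311.5,242.6)))
print("onz",onz("scene",255,232.4,124),onz("top",311.5,242.6,124))
p=np.load("pics/top0.npz")["p"];d=np.load("pics/top0.npz")["d"]
print("depth top",d[238:248,305:318].astype(int)[::2,::2])
m=(p.max(2)<45).astype(np.uint8);m[:150]=0;m[240:]=0;m[:,:235]=0;m[:,315:]=0
c=max(cv2.findContours(m,0,2)[0],key=cv2.contourArea);r=cv2.minAreaRect(c);B=cv2.boxPoints(r)
W=np.array([onz("top",*b,213) for b in B]);print(r,B);print(W.round(1))
for i in range(4):
    e=W[(i+1)%4]-W[i];print(np.linalg.norm(e),np.degrees(np.arctan2(e[1],e[0])))
print("lemons etc");
for u,v in((279,257),(238,272),(320,274),(337,215)):print(onz("top",u,v,25).round())
E
```

```text
tri [494.48758837 -35.41874767 118.93208944]
onz [494.78472031 -39.64925338 124.        ] [492.8902469 -35.1406229 124.       ]
depth top [[1332 1329 1325 1323 1328 1323 1328]
 [1326 1323 1322 1331 1327 1327 1328]
 [1329 1327 1325 1327 1322 1328 1325]
 [1326 1328 1327 1324 1324 1321 1326]
 [1327 1324 1323 1318 1327 1321 1323]]
((273.9924621582031, 187.21115112304688), (64.82913970947266, 53.36448669433594), 79.04593658447266) [[241.63689 160.45738]
 [294.02905 150.31697]
 [306.34802 213.96492]
 [253.95587 224.10533]]
[[701.5 163.7 213. ]
 [734.4  21.4 213. ]
 [557.5 -15.4 213. ]
 [526.4 123.1 213. ]]
146.04017945215944 -76.97961864284724
180.66660405631865 -168.24297828822753
141.92768822791857 102.65500128513537
179.71765608204095 13.062477046494202
lemons etc
[460.  57.  25.]
[412. 178.  25.]
[412. -67.  25.]
[ 593. -118.   25.]
```

Run:
```python
from h import *
s=state();t=np.array([493,-37,170.])
print(rot().as_matrix().round(3),(rot().inv().apply(t-s["tcp_pos"])/10).round(2))
```

```text
[[-0.94   0.342 -0.001]
 [ 0.342  0.94  -0.002]
 [ 0.    -0.002 -1.   ]] [-47.61 -51.57   6.1 ]
```

```bash
python3 -m handwheel '[0,0,0,-1.2,-1.3,0,0, 0,0,0,-3.6,-3.9,0,0, 0,0,0,-6,-6.5,0,0, 0,0,0,-8.4,-9.1,0,0, 0,0,0,-10.8,-11.7,0,0, 0,0,0,-13.2,-14.3,0,0, 0,0,0,-15.6,-16.9,0,0, 0,0,0,-18,-19.5,0,0]'
python3 -m handwheel '[0,0,0,-2.4,-2.6,0,0, 0,0,0,-4.8,-5.2,0,0, 0,0,0,-7.2,-7.8,0,0, 0,0,0,-9.6,-10.4,0,0, 0,0,0,-12,-13,0,0, 0,0,0,-14.4,-15.6,0,0, 0,0,0,-16.8,-18.2,0,0, 0,0,0,-19,-20.6,0,0]'
python3 - <<'E'
from h import *
s=state();t=np.array([493,-37,170.])
print(s["time_s"],s["tcp_pos"],s["qpos"],(rot().inv().apply(t-s["tcp_pos"])/10).round(2))
E
```

```text
time_s: 0.77
tcp_pos: [324.7, 364.4, 230.8]
orientation: [-0.0, 0.173, 0.985, -0.0]
force: [0.4, -0.6, 0.4]
grip_width: -0.001
finger_force: 0.0
time_s: 1.43
tcp_pos: [433.0, 105.7, 231.1]
orientation: [-0.0, 0.174, 0.985, -0.0]
force: [0.3, 0.5, -0.1]
grip_width: 0.003
finger_force: 0.0
1.4333 [432.9504522  105.6952843  231.05021354] [-1.59491969e-02 -2.58989003e-01  2.05963475e+00 -5.34874717e-05
  1.34109108e+00 -1.23741349e+00] [-10.53 -11.35   6.1 ]
```

```bash
python3 -m handwheel '[0,0,0,-2.2,-2.4,0,0, 0,0,0,-4.4,-4.8,0,0, 0,0,0,-6.6,-7.2,1,0, 0,0,0,-8.6,-9.2,2,0, 0,0,0,-10.2,-11,3.5,0, 0,0,0,-10.5,-11.3,5,0, 0,0,0,-10.5,-11.3,5.5,0, 0,0,0,-10.5,-11.3,5.5,0]'
python3 - <<'E'
from h import *
s=state();t=np.array([493,-37,124.])
print(s["time_s"],s["tcp_pos"],s["qpos"],(rot().inv().apply(t-s["tcp_pos"])/10).round(2))
ims=[]
for n,(u,v) in(("scene",(255,220)),("top",(311,235))):
    p,d=capture(n);ims.append(cv2.resize(p[v-50:v+50,u-50:u+50,::-1],(400,400),interpolation=cv2.INTER_CUBIC))
cv2.imwrite("pics/c1.png",np.hstack(ims))
E
```

```text
time_s: 2.1
tcp_pos: [491.5, -34.2, 174.3]
orientation: [-0.002, 0.174, 0.985, 0.0]
force: [-0.2, -0.8, 0.7]
grip_width: -0.001
finger_force: 0.0
2.1 [491.47646153 -34.19283454 174.30632272] [-3.00145065e-01 -6.54676089e-02  1.99934472e+00  1.89640287e-04
  1.21215913e+00 -1.52157436e+00] [-0.26 -0.21  5.03]
```

View pics/c1.png

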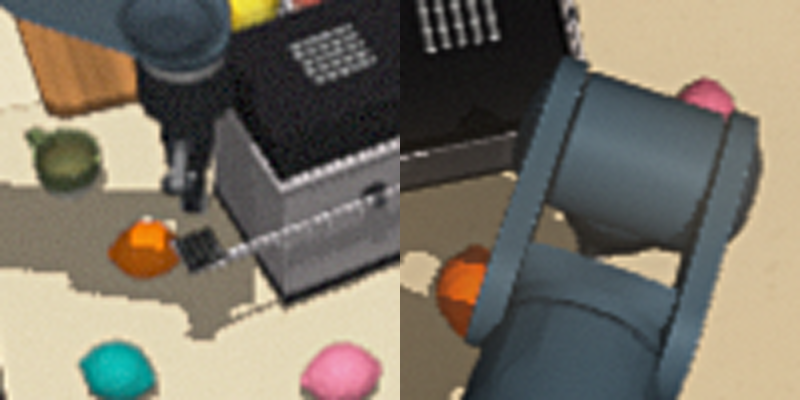

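The fingertip is at scene px ≈ (253,221) and the plate centre at ≈ (255,232). I'll check this against the projected TCP.

Run:
```python
from h import *
s=state();print(s["tcp_pos"],s["force"])
i=camera_info("scene");T=np.linalg.inv(np.array(i["pose"]))
for X in(s["tcp_pos"],[493,-37,124.],[493,-40,124.]):
    c=T[:3,:3]@X+T[:3,3];print(i["fx"]*c[0]/c[2]+i["cx"],i["fy"]*c[1]/c[2]+i["cy"])
p,d=capture("top");q=np.load("pics/top0.npz")["p"]
# pad mask in original top
g=q[230:256,298:324].astype(int).sum(2);print(g[::2,::1]//10)
t=np.array([490,-37,124.]);print((rot().inv().apply(t-s["tcp_pos"])/10).round(2))
```

```text
[492.72403802 -33.88195687 176.54171065] [-0.25723679 -0.12661968  0.48801839]
253.21386199886518 220.52876911111824
254.30786372651664 231.9075612185618
254.4889775154782 232.5789769448486
[[51 52 48 29 35 52 52 51 52 51 51 51 51 48 35 48 47 51 52 51 51 51 52 52
  52 52]
 [51 51 48 29 35 52 52 52 51 51 51 51 51 52 49 45 52 52 52 51 52 52 51 51
  51 52]
 [51 52 52 47 29 37 51 52 51 51 51 51 52 52 49 37 51 52 52 51 51 52 51 51
  52 52]
 [51 51 52 48 29 36 53 53 53 52 53 52 51 42 34 28 23 18 23 37 52 53 52 52
  52 52]
 [52 52 53 49 29 26 28 21 19 18 20 24 25 28 28 25 23 20 18 29 52 53 52 51
  52 52]
 [31 31 31 31 30 30 23 19 18 19 18 18 18 20 19 22 24 26 27 22 37 53 53 52
  52 52]
 [30 31 30 31 31 30 25 19 24 25 23 21 18 20 19 18 19 19 18 20 32 53 53 52
  52 52]
 [31 31 31 31 31 31 30 24 19 22 25 26 29 28 26 23 18 18 18 17 22 40 53 53
  52 53]
 [31 30 31 30 31 31 31 26 18 19 19 19 18 18 21 24 25 28 23 21 20 37 53 53
  52 53]
 [31 31 30 31 30 30 31 29 20 19 19 16 17 18 18 19 26 33 38 41 45 52 53 53
  53 52]
 [29 29 30 32 32 31 31 36 43 42 39 53 54 54 53 53 53 53 52 52 52 53 52 52
  52 53]
 [53 52 52 53 53 53 53 52 52 53 52 53 52 52 53 52 53 52 52 53 53 52 52 52
  53 52]
 [52 51 52 52 52 52 52 52 52 52 52 53 52 52 52 52 52 52 52 53 52 53 52 53
  52 53]]
[ 0.16 -0.39  5.25]
```

```bash
python3 -m handwheel '[0,0,0,0.1,-0.3,1,0, 0,0,0,0.1,-0.3,2.5,0, 0,0,0,0.1,-0.3,3.8,0, 0,0,0,0.1,-0.3,4.6,0, 0,0,0,0.1,-0.3,4.9,0, 0,0,0,0.1,-0.3,5.2,0, 0,0,0,0.1,-0.3,5.5,0, 0,0,0,0.1,-0.3,5.5,0]'
```

```text
time_s: 2.92
tcp_pos: [491.1, -36.9, 121.7]
orientation: [0.0, 0.173, 0.985, 0.0]
force: [-2.4, 1.1, 4.2]
grip_width: -0.0
finger_force: 2.0
```

```bash
python3 -m handwheel '[0,0,0,0,0,0.3,0, 0,0,0,0,0,0.7,0, 0,0,0,0,0,1.1,0, 0,0,0,0,0,1.5,0, 0,0,0,0,0,1.9,0, 0,0,0,0,0,2.3,0, 0,0,0,0,0,2.6,0, 0,0,0,0,0,2.8,0]'
python3 -m handwheel '[0,0,0,0,0,0.1,0, 0,0,0,0,0,0.2,0, 0,0,0,0,0,0.3,0, 0,0,0,0,0,0.35,0, 0,0,0,0,0,0.4,0]'
python3 - <<'E'
from h import *
ims=[]
for n,(u,v) in(("scene",(275,190)),("top",(275,200))):
    p,d=capture(n);ims.append(cv2.resize(p[v-70:v+70,u-70:u+70,::-1],(400,400),interpolation=cv2.INTER_CUBIC))
cv2.imwrite("pics/c2.png",np.hstack(ims))
E
```

```text
time_s: 3.58
tcp_pos: [490.8, -37.0, 92.7]
orientation: [-0.0, 0.173, 0.985, -0.0]
force: [0.7, 0.3, 1.8]
grip_width: 0.002
finger_force: 0.8
time_s: 4.0
tcp_pos: [491.0, -37.0, 89.6]
orientation: [0.0, 0.173, 0.985, -0.0]
force: [-0.7, 0.2, 5.9]
grip_width: 0.004
finger_force: 3.0
```

View pics/c2.png

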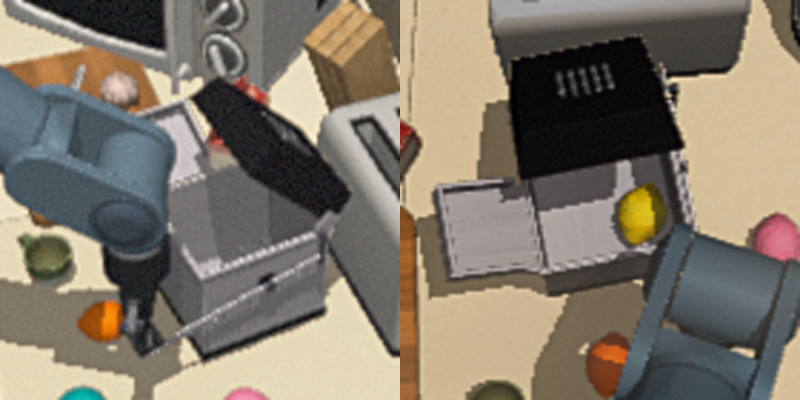

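The lid is wide open. The chute is empty and the lemon is in the bin, at top crop (642,215), near the right wall. I'll hold the lever down briefly and check that the lemon settles.

```bash
python3 -m handwheel '[0,0,0,0,0,0,0, 0,0,0,0,0,0,0, 0,0,0,0,0,0,0, 0,0,0,0,0,0,0, 0,0,0,0,0,0,0, 0,0,0,0,0,0,0, 0,0,0,0,0,0,0, 0,0,0,0,0,0,0]'
python3 -m handwheel '[0,0,0,0,0,0,0, 0,0,0,0,0,0,0, 0,0,0,0,0,0,0, 0,0,0,0,0,0,0, 0,0,0,0,0,0,0, 0,0,0,0,0,0,0, 0,0,0,0,0,0,0, 0,0,0,0,0,0,0]'
python3 - <<'E'
from h import *
p,d=capture("top");h=cv2.cvtColor(p,cv2.COLOR_RGB2HSV);m=cv2.inRange(h,(22,150,60),(33,255,255));m[:,:225]=0;m[:140]=0;m[260:]=0;m[:,330:]=0
v,u=np.nonzero(m);D=np.median(d[m>0]);o,r=ray("top",u.mean(),v.mean());print(len(u),u.mean(),v.mean(),D,(o+r*D).round(),"top surface")
E
```

```text
time_s: 4.77
tcp_pos: [491.0, -37.0, 89.7]
orientation: [0.0, 0.173, 0.985, -0.0]
force: [-2.0, 1.4, 5.2]
grip_width: -0.001
finger_force: 2.8
time_s: 5.43
tcp_pos: [491.0, -37.0, 89.6]
orientation: [0.0, 0.173, 0.985, -0.0]
force: [-2.0, 1.5, 6.1]
grip_width: 0.001
finger_force: 2.8
259 288.86486486486484 204.52895752895753 1418.4841 [616.  31.  56.] top surface
```

The lemon rests on the bin floor, its top at z ≈ 56. Now I ease the lever up slowly.

```bash
python3 -m handwheel '[0,0,0,0,0,-0.1,0, 0,0,0,0,0,-0.25,0, 0,0,0,0,0,-0.4,0, 0,0,0,0,0,-0.55,0, 0,0,0,0,0,-0.7,0, 0,0,0,0,0,-0.85,0, 0,0,0,0,0,-1.0,0, 0,0,0,0,0,-1.15,0]'
python3 -m handwheel '[0,0,0,0,0,-0.15,0, 0,0,0,0,0,-0.3,0, 0,0,0,0,0,-0.45,0, 0,0,0,0,0,-0.6,0, 0,0,0,0,0,-0.75,0, 0,0,0,0,0,-0.9,0, 0,0,0,0,0,-1.05,0, 0,0,0,0,0,-1.2,0]'
python3 -m handwheel '[0,0,0,0,0,-0.1,0, 0,0,0,0,0,-0.2,0, 0,0,0,0,0,-0.3,0, 0,0,0,0,0,-0.4,0, 0,0,0,0,0,-0.5,0, 0,0,0,0,0,-0.6,0, 0,0,0,0,0,-0.7,0, 0,0,0,0,0,-0.8,0]'
python3 -m handwheel '[0,0,0,0,0,-0.1,0, 0,0,0,0,0,-0.2,0, 0,0,0,0,0,-0.3,0, 0,0,0,0,0,-0.4,0, 0,0,0,0,0,-0.5,0, 0,0,0,0,0,-0.6,0, 0,0,0,0,0,-0.7,0, 0,0,0,0,0,-0.8,0]'
```

```text
time_s: 6.15
tcp_pos: [490.8, -37.0, 100.9]
orientation: [-0.0, 0.174, 0.985, -0.0]
force: [-1.2, -0.4, 1.1]
grip_width: -0.002
finger_force: 0.6
time_s: 6.82
tcp_pos: [490.9, -37.0, 113.0]
orientation: [0.0, 0.174, 0.985, -0.0]
force: [-2.1, -0.1, 1.8]
grip_width: 0.002
finger_force: 1.0
time_s: 7.48
tcp_pos: [491.0, -37.0, 121.0]
orientation: [0.0, 0.174, 0.985, 0.0]
force: [-0.6, 0.3, 2.4]
grip_width: 0.003
finger_force: 1.3
time_s: 8.15
tcp_pos: [490.8, -37.0, 128.6]
orientation: [-0.0, 0.174, 0.985, 0.0]
force: [-0.2, -0.2, -0.0]
grip_width: -0.0
finger_force: 0.0
```

Contact is released. I'll retreat upward and check.

```bash
python3 -m handwheel '[0,0,0,0,0,-1,0, 0,0,0,0,0,-3,0, 0,0,0,0,0,-5,0, 0,0,0,0,0,-7,0, 0,0,0,0,0,-8,0, 0,0,0,0,0,-8.5,0, 0,0,0,0,0,-8.5,0, 0,0,0,0,0,-8.5,0]'
python3 - <<'E'
from h import *
print(state()["tcp_pos"],state()["force"])
ims=[]
for n,(u,v) in(("scene",(275,190)),("top",(275,200))):
    p,d=capture(n);ims.append(cv2.resize(p[v-70:v+70,u-70:u+70,::-1],(400,400),interpolation=cv2.INTER_CUBIC))
cv2.imwrite("pics/c3.png",np.hstack(ims))
E
```

```text
time_s: 8.82
tcp_pos: [490.5, -36.9, 213.1]
orientation: [-0.001, 0.174, 0.985, 0.0]
force: [0.4, 0.2, -0.9]
grip_width: -0.002
finger_force: 0.0
[490.5060999  -36.85475509 213.12210263] [ 0.40411832  0.16298771 -0.87643297]
```

View pics/c3.png

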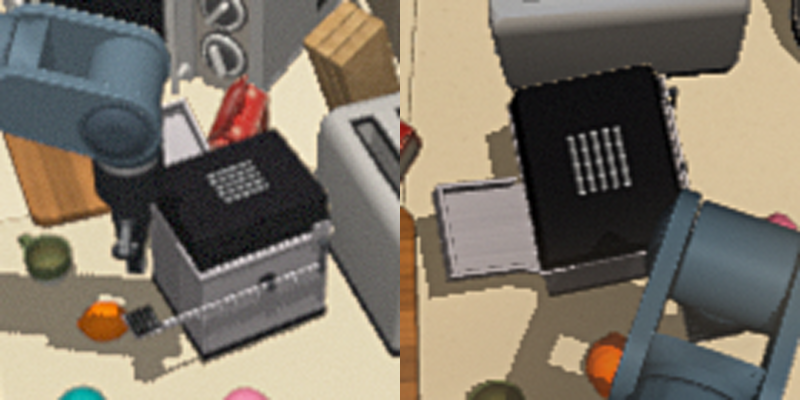

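The lid is shut over the bin at top crop (590,165), the chute is empty, and the lever plate is back up at scene crop (142,318). The arm is clear of everything.

```bash
python3 -c "from workcell import *;print(sign_off())"
```

```text
the job is handed in; nothing more can be done
None
```

The job is handed in: the lemon is in the bin, the lever was eased back up slowly so the lid is shut, and the arm ended clear of the lever and touching nothing; sign-off gave no verdict.

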